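# Free a carved panel and push it home

## Robot

A 6-joint arm with a two-finger parallel gripper is mounted at the origin on the work surface. World frame = base frame: x ahead of the robot, y to its left, z up, the work surface at z = 0. Lengths are in m, angles in degrees, forces in N, time in s.
With the tool pointing down it reaches from about 0.35 to 0.875 m from the base axis. Payload 4.2 kg.
Tool frame: the origin (TCP) lies between the finger pads; the fingertips stand 25 mm ahead of it and the grasp point (between the pads) lies 6 mm ahead of it (r.tips_ahead is the distance from the TCP to the fingertips, in m); z points along the fingers, y is the direction in which the jaws open and shut (so a half turn about z gives the same grasp; the last joint's range is limited). The gripper opens to 87 mm and grips with 3 to 60 N. Pads are 19 mm wide; open, the fingers measure 117 mm over their backs; the gripper's body (75 mm by 190 mm) begins 51 mm behind the grasp point.
Start: joints at [-48.954, 22.042, 0.453, 0, -68.411, -14.817], TCP at [0.276, -0.561, 0.222] pointing down, gripper open.
Joint ranges: [-179.83, 179.83], [-69.29, 118.12], [-61.27, 80.66], [-181.25, 117.63], [-171.15, -9.14], [-177.46, 177.46]. Speed limits (degrees/s): [159.86, 159.86, 180, 180, 180, 180].

## Interface

Orientations are given as a 3x3 rotation matrix whose columns are the frame's x, y, z axes.
In Python, from station import r, vision, finish_job gives the robot as it stands.
- The arm moves only by the shell command python3 -m jog 'ROWS'. ROWS is a JSON object of lists of equal length, an entry for each row: "rot": the turn, a rotation vector about the world's x, y, z in degrees, a list of three; "delta_pos": the shift along the world's x, y, z in mm, a list of three; "grip": the opening in per cent of the stroke, from 0 (shut) to 100 (fully open). A call has 1 to 10 rows; each row shifts and turns the commanded pose from where the row before left it; what a row does not reach is not made up. A row lasts 1/12 s, in which the tool goes at most 41.7 mm and 7.16 degrees, less where a joint would pass 70% of its speed; a pose out of reach is approached as far as the arm can. A call with a gripper value outside its range is refused whole. The fingers move at their own pace and stop on an object; the grip force is fixed at half the most. Time passes only in rows, so rows that do not move let the fingers close. It gives the time, the measured TCP pose, the force and the opening at its end, in the units of the state.
- r.sense(): the state, without advancing time (a new reading comes with each control period).
- vision.capture(name): name is "scene" or "top" or "wrist"; returns a dict with "frame" (384x512x3 uint8, red, green, blue), "K" (3x3 intrinsics, pixels), "xyz" and "orientation" of the camera in the world. Camera axes: x right, y up, looking along -z (the intrinsics and any distortion apply to the point x, -y, -z); pixel columns grow to the right and rows downward; lengths in m; the calibration is good to about 2 mm. A picture is of the moment at which its call begins. There is no depth.
- finish_job(): hands the job in, once; it reports no verdict.
The state is a dict: "time_s": time; "joints": joint angles; "joint_velocities": joint speeds; "effort": joint torques, N m; "tcp_pos": TCP position; "ee_rot": TCP orientation; "wrist_force": force on the tool from outside, world axes, zero at the start; "moment": the same for the moment, N m; "gripper_width": opening from 0.0 (shut) to 1.0 (fully open).
Only numpy, scipy, OpenCV 4.12 (cv2) and the standard library are available. Lean on these libraries where they do the work, as an engineer would, in place of code of your own. Each camera call takes 0.05 s, during which the arm holds its last target. There are 200 camera calls.

## Task

On the carving bed, push the counterweighted hold-down arm up by its crossbar, past its balance point, so that it stays raised on its own. Then push the carved panel along the bed until it is fully home against the end stop, and leave it lying flat there with the arm still up. Do not shift the panel while the arm is still down on it, lift nothing, and leave the mallet, gouge and sharpening stone where they are.

Things in the scene. Friction and masses are not known exactly. Their poses are not given: they have to be found in the camera images.
- bed: Fixed carving bed: plywood base, x -90 to +160, y -200 to +200, z 0 to 30 mm; origin on the bench below the middle of the panel channel, x away from the robot, y along the channel (yaw up to 0.3 rad). Two fences along y, inner faces at x -73 and +73, tops 42 mm above the bench; channel floor at 30 mm, -y end open. All things' mm positions are in these axes.
- stop_face (a point): Middle of the end stop's face: a wooden block across the channel at its +y end, face at the bed's y = +180 mm, top 60 mm above the bench. Axes are the bed's.
- pivot_mid (a point): Hinge axis of the hold-down arm, parallel to the bed's y, in a steel bracket 56 mm wide behind the channel: bed's x +125, y +60, 95 mm above the bench. Axes are the bed's.
- hold_arm (a joint): Hold-down arm, rad. 0: level, pointing from the hinge to the robot (-x), rubber foot on the panel. Grows as the free end goes up and over, away from the robot. Falls back if let go below about 0.8; above about 0.95 swings on by itself, damped, to its upper rest at 1.65 and stays. Needs about 1.5 to 4 N up at the crossbar. Steel bar 24 by 10; counterweight 46 mm thick on a horn above and behind the hinge.
- crossbar_mid (a point): Middle of the wooden crossbar at the arm's free end: round, 16 mm diameter, 126 mm long, parallel to the bed's y, 275 mm from the hinge axis. Arm down: at the bed's x -150, y +60, 95 mm above the bench, 60 mm in front of the bed's edge with free space below. Axes turn with the arm. The arm's foot (24 mm diameter) is 180 mm from the hinge.
- panel_mid (a point): Centre of the loose carved panel, 140 (x) by 220 (y) by 25 mm thick, 0.3 to 0.6 kg, flat in the channel with 3 mm play at each fence; underside 30, top 55 mm above the bench, 4 mm relief on top. Axes are the bed's. Starts 60 to 95 mm short of the stop; home, its +y end meets the stop, centre at bed's y +70. Its -y end stands free in the channel, to be pushed.
- mallet_mid (a point): Bystander: carver's round wooden mallet standing on its head, 92 mm in diameter, 235 mm tall; point at half height on its axis.
- gouge: Bystander: carving gouge lying on the bench, 240 mm long, 22 mm thick; origin on the bench where the wooden handle meets the steel, x towards the cutting edge.
- stone: Bystander: sharpening stone in a wooden tray, 170 by 62 by 32 mm; origin under its centre, x along its length.

How it is judged (in metres and radians):
On the way, in this order (a step that is already met when the one before it is completed fails the run):
1. the hold-down arm is up past its balance point and on its upper rest (value of joint hold_arm above 1.5 rad), for 0.2 s.
2. the panel is home against the end stop, arm still up (y of panel_mid in the frame of bed above 0.066 m and value of joint hold_arm above 1.5 rad), for 0.2 s.
At the end, for the whole second after the job is handed in: The arm rests raised on its own (joint above 1.5 rad, still); the panel lies flat and still between the fences, within 4 mm of the end stop (all of step 2 and velocity of joint hold_arm below 0.05 rad/s and y of panel_mid in the frame of bed below 0.074 m and x of panel_mid in the frame of bed between -0.008 and 0.008 m and z of panel_mid in the frame of bed below 0.047 m and angle between panel_mid's own z axis and vertical below 0.05 rad and linear speed of panel below 0.01 m/s); the robot touches nothing.
It fails at once if the panel is shifted by more than 15 mm while the arm is still down (value of joint hold_arm below 0.8 rad and distance of panel_mid from where it was at the start of the episode above 0.015 m).
It fails at once if the panel is lifted (more than 12 mm off the bed) (z of panel_mid in the frame of bed above 0.0545 m).
It fails at once if the mallet is moved by more than 20 mm (distance of mallet_mid from where it was at the start of the episode above 0.02 m).
It fails at once if the gouge is moved by more than 20 mm (distance of gouge from where it was at the start of the episode above 0.02 m).
It fails at once if the stone is moved by more than 20 mm (distance of stone from where it was at the start of the episode above 0.02 m).
It also fails if it takes over 58 s, if anything falls off the work surface, if the arm or the gripper's body presses on something with over 40 N, if the wrist force passes 120 N, or if a joint passes its speed limit or range.

## Working session

There is one attempt and no reset: what is moved stays moved. The work goes in short steps, Python scripts to look and compute and a shell command to move; the robot and the scene stay as the last step left them, time stands still between calls to the robot, and variables do not carry over. Pictures are saved under pics/ and viewed, about 8 in all and at most 12, crops included, and the job is handed in when it is done.

```bash
mkdir -p pics
cat > h.py <<'E'
import numpy as np, cv2
from station import r, vision
def cap(name, save=None):
    c=vision.capture(name)
    if save: cv2.imwrite('pics/'+save, cv2.cvtColor(c['frame'],cv2.COLOR_RGB2BGR))
    c['R']=np.array(c['orientation']); c['t']=np.array(c['xyz']); c['K']=np.array(c['K'])
    return c
def ray(c,u,v):
    d=np.linalg.inv(c['K'])@[u,v,1]; return c['R']@[d[0],-d[1],-d[2]]
def onz(c,u,v,z):
    d=ray(c,u,v); return c['t']+d*(z-c['t'][2])/d[2]
def proj(c,p):
    q=c['R'].T@(np.array(p)-c['t']); w=c['K']@[q[0],-q[1],-q[2]]; return w[:2]/w[2]
E
python3 - <<'E'
from h import *
import pickle
cs={n:cap(n,n+'0.png') for n in('scene','top')}
pickle.dump(cs,open('c0.pkl','wb'))
for n,c in cs.items(): print(n,{k:(np.round(v,3).tolist() if k!='frame' else 0) for k,v in c.items()})
print(r.sense())
E
```

```text
scene {'frame': 0, 'K': [[392.787, 0.0, 256.401], [0.0, 392.787, 189.65], [0.0, 0.0, 1.0]], 'xyz': [1.176, 0.63, 0.965], 'orientation': [[-0.692, -0.494, 0.527], [0.722, -0.478, 0.501], [0.004, 0.727, 0.687]], 'R': [[-0.692, -0.494, 0.527], [0.722, -0.478, 0.501], [0.004, 0.727, 0.687]], 't': [1.176, 0.63, 0.965]}
top {'frame': 0, 'K': [[493.04, 0.0, 255.453], [0.0, 493.04, 192.764], [0.0, 0.0, 1.0]], 'xyz': [0.396, 0.017, 1.405], 'orientation': [[0.021, 0.996, -0.089], [-1.0, 0.021, 0.003], [0.004, 0.089, 0.996]], 'R': [[0.021, 0.996, -0.089], [-1.0, 0.021, 0.003], [0.004, 0.089, 0.996]], 't': [0.396, 0.017, 1.405]}
{'time_s': 0.1, 'joints': array([-4.89533728e+01,  2.20865644e+01,  3.87551692e-01, -2.40488854e-02,
       -6.84101593e+01, -1.48160073e+01]), 'joint_velocities': array([-0.07931897, -0.19428639,  0.1610908 ,  0.13416431, -0.05442491,
       -0.02945647]), 'effort': array([-7.09008655e-04, -3.91689134e+01,  1.87933069e+01,  4.23193708e+00,
        1.34294250e-02, -7.89773571e-05]), 'tcp_pos': array([ 0.27601104, -0.56015816,  0.22056968]), 'ee_rot': array([[-8.97090656e-01, -4.41845492e-01, -9.56867552e-04],
       [-4.41846514e-01,  8.97089065e-01,  1.69327892e-03],
       [ 1.10227759e-04,  1.94181329e-03, -9.99998109e-01]]), 'wrist_force': array([-0.28080453, -0.00404135,  0.10095148]), 'moment': array([0.00901191, 0.01911451, 0.00588187]), 'gripper_width': 1.0005285976619052}
```

View pics/top0.png

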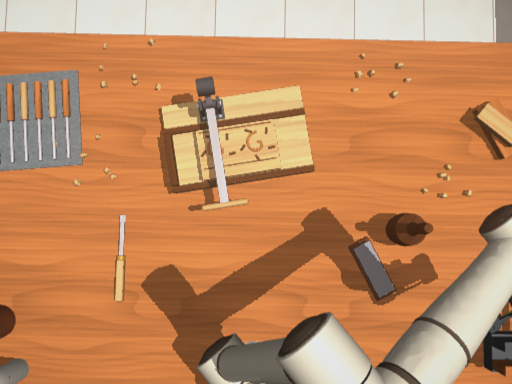

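View pics/scene0.png

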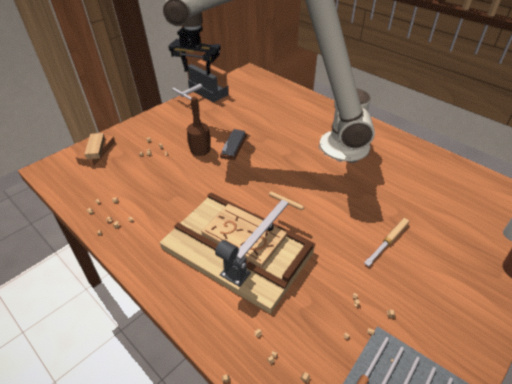

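Run:
```python
import cv2
i=cv2.imread('pics/top0.png')[70:220,145:335]
cv2.imwrite('pics/crop0.png',cv2.resize(i,None,fx=4,fy=4,interpolation=cv2.INTER_CUBIC))
```

```text
(no output)
```

View pics/crop0.png

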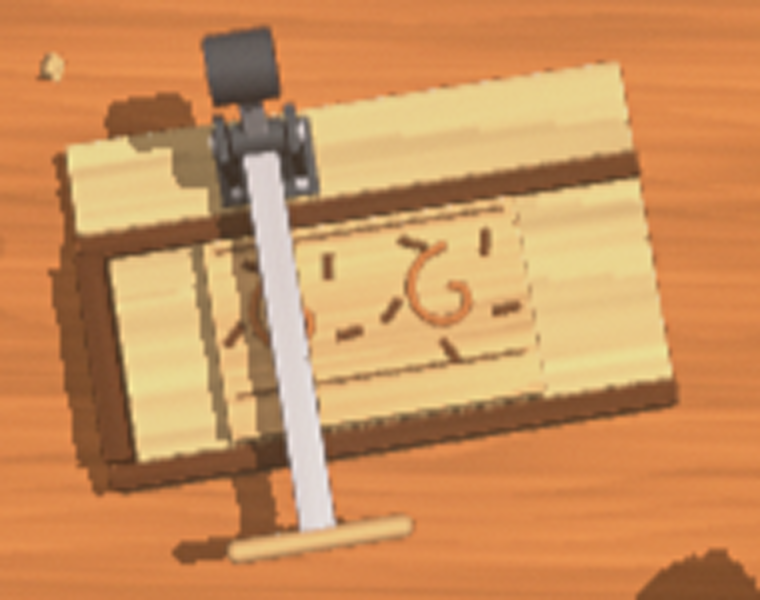

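Run:
```python
from h import *
import pickle
c=pickle.load(open('c0.pkl','rb'))['top']; s=pickle.load(open('c0.pkl','rb'))['scene']
P=lambda u,v,z: onz(c,145+(u-1.5)/4,70+(v-1.5)/4,z)
A=P(67,152,.03);B=P(621,63,.03)
C1=P(231,552,.095);C2=P(411,525,.095)
for n,(p,q) in dict(bed=(A,B),bar=(C1,C2)).items():
    d=p-q; print(n,p.round(4),q.round(4),np.linalg.norm(d).round(4),'yaw',np.degrees(np.arctan2(-d[0],d[1])).round(2))
# bed from: far corners (160,+-200), bar mid (-150,60)
m=lambda p:p[:2]
src=np.array([[.16,.2],[.16,-.2],[-.15,.123],[-.15,-.003]]);dst=np.array([m(A),m(B),m(C1),m(C2)])
sc,dc=src.mean(0),dst.mean(0);U,S,V=np.linalg.svd((src-sc).T@(dst-dc));R=(U@V).T;t=dc-R@sc
print('yaw',np.degrees(np.arctan2(R[1,0],R[0,0])),'t',t,'res mm',((R@src.T).T+t-dst)*1e3)
bed=lambda x,y:R@[x,y]+t
np.savez('bed.npz',R=R,t=t)
inv=lambda p:(R.T@(m(p)-t)).round(4)
print('panel -y corners',inv(P(517,207,.055)),inv(P(545,392,.055)),'+y',inv(P(205,250,.055)),inv(P(233,440,.055)))
for n,p in dict(bar=(-.15,.06),piv=(.125,.06),stop=(0,.18),face=(0,-.13)).items(): print(n,bed(*p))
# checks in scene: bar ends by reprojection
print('scene bar ends',[proj(s,[*bed(-.15,y),.095]).round(1) for y in(.123,-.003)])
for n,u,v,z in(('mallet',400,229,.0),('stone',373,270,.032),('gouge',120,258,.01)): print(n,onz(c,u,v,z),)
```

```text
bed [0.7567 0.2854 0.03  ] [ 0.8302 -0.1073  0.03  ] 0.3995 yaw 10.6
bar [0.4711 0.1536 0.095 ] [0.4916 0.0344 0.095 ] 0.121 yaw 9.77
yaw 10.28072449876667 t [0.63784604 0.06110369] res mm [[ 2.87955639  1.01476471]
 [ 0.75056249  0.15260882]
 [-2.79440966  1.80550801]
 [-0.83570922 -2.97288153]]
panel -y corners [ 0.0619 -0.1078] [-0.0693 -0.106 ] +y [0.0659 0.1111] [-0.0684  0.1116]
bar [0.47954599 0.09336972]
piv [0.75013091 0.1424493 ]
stop [0.60572122 0.23821381]
face [ 0.66104729 -0.06680918]
scene bar ends [array([303.1, 207.8]), array([268.4, 192. ])]
mallet [ 0.42756796 -0.40032797  0.        ]
stone [ 0.31239794 -0.31564036  0.032     ]
gouge [0.32972393 0.38888659 0.01      ]
```

```bash
python3 -m jog '{"delta_pos":[[0,0,40],[0,0,40],[0,0,40],[0,0,40],[0,0,0]],"rot":[[0,0,-5.2],[0,0,-5.2],[0,0,-5.3],[0,0,0],[0,0,0]],"grip":[60,60,60,60,60]}' && python3 -m jog '{"delta_pos":[[8,40,0],[8,40,0],[8,40,0],[8,40,0],[8,40,0],[8,40,0],[8,40,0],[8,40,0]],"rot":[[0,0,0],[0,0,0],[0,0,0],[0,0,0],[0,0,0],[0,0,0],[0,0,0],[0,0,0]],"grip":[60,60,60,60,60,60,60,60]}' && python3 -m jog '{"delta_pos":[[8,40,0],[8,40,0],[8,40,0],[8,40,0],[8,40,0],[8,40,0],[8,40,0],[8,40,0],[0,0,0]],"rot":[[0,0,0],[0,0,0],[0,0,0],[0,0,0],[0,0,0],[0,0,0],[0,0,0],[0,0,0],[0,0,0]],"grip":[60,60,60,60,60,60,60,60,60]}'
```

```text
time_s: 0.52
tcp_pos: [0.2767, -0.5632, 0.3913]
ee_rot: [[-0.983, -0.183, 0.007], [-0.183, 0.983, -0.015], [-0.005, -0.016, -1.0]]
wrist_force: [-0.3, -0.5, 1.4]
gripper_width: 0.702
time_s: 1.18
tcp_pos: [0.3398, -0.2387, 0.381]
ee_rot: [[-0.983, -0.182, -0.0], [-0.182, 0.983, 0.0], [0.0, 0.0, -1.0]]
wrist_force: [0.1, 0.4, -0.2]
gripper_width: 0.6
time_s: 1.93
tcp_pos: [0.4049, 0.0847, 0.3801]
ee_rot: [[-0.982, -0.189, -0.002], [-0.189, 0.982, 0.001], [0.001, 0.001, -1.0]]
wrist_force: [0.2, -0.6, 0.1]
gripper_width: 0.599
```

```bash
python3 -m jog '{"delta_pos":[[0,-1,-25],[0,-1,-25],[0,-1,-25],[0,-1,-25],[0,-1,-25],[-1,0,-25],[-1,0,-25],[0,0,0]],"rot":[[1.2,-6.3,0],[1.2,-6.3,0],[1.2,-6.3,0],[1.2,-6.3,0],[1.2,-6.3,0],[1.2,-6.3,0],[1.2,-6.3,0],[0,0,0]],"grip":[60,60,60,60,60,60,60,60]}'
python3 - <<'E'
from h import *
s=r.sense(); print(s['joints'].round(1))
c=cap('wrist','w1.png'); R=np.load('bed.npz')['R'];t=np.load('bed.npz')['t']
print([proj(c,[*(R@[-.15,y]+t),.095]).round(0) for y in(.123,.06,-.003)])
E
```

```text
time_s: 2.6
tcp_pos: [0.424, 0.0616, 0.266]
ee_rot: [[-0.768, -0.168, 0.617], [-0.131, 0.986, 0.105], [-0.626, -0.0, -0.78]]
wrist_force: [1.4, -0.7, 1.3]
gripper_width: 0.598
[  32.3  -18.9  -60.9   51.2  -18.  -157.7]
[array([338., 119.]), array([278., 120.]), array([218., 120.])]
```

View pics/w1.png

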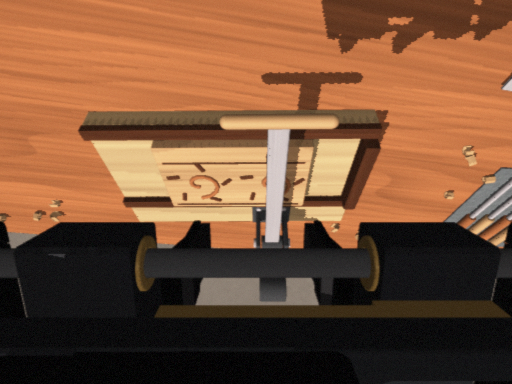

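```bash
python3 -m jog '{"delta_pos":[[4,12,0],[4,12,0],[0,0,-30],[0,0,-30],[0,0,0]],"rot":[[-0.8,4.2,0.4],[-0.8,4.2,0.3],[0,0,0],[0,0,0],[0,0,0]],"grip":[60,60,60,60,60]}'; python3 -c "
from h import *
print(r.sense()['joints'].round(1))"
```

```text
time_s: 3.07
tcp_pos: [0.4276, 0.0806, 0.1991]
ee_rot: [[-0.85, -0.179, 0.495], [-0.16, 0.984, 0.08], [-0.501, -0.011, -0.865]]
wrist_force: [-0.9, -1.9, -1.4]
gripper_width: 0.6
[  34.4  -10.1  -60.6   46.9  -17.  -156.4]
```

```bash
python3 -m jog '{"delta_pos":[[2,2,-20],[2,2,-25],[0,0,-25],[0,0,-25],[0,0,-20],[0,0,0],[0,0,0]],"rot":[[0,0,0],[0,0,0],[0,0,0],[0,0,0],[0,0,0],[0,0,0],[0,0,0]],"grip":[60,60,60,60,60,60,60]}'
python3 - <<'E'
from h import *
print(r.sense()['joints'].round(1))
c=cap('wrist','w2.png'); s=cap('scene','s2.png')
a=c['frame'];b=cv2.resize(s['frame'][130:322,180:380],(512,492))
cv2.imwrite('pics/c2.png',cv2.cvtColor(cv2.resize(np.vstack([a[:300],b]),None,fx=.75,fy=.75),cv2.COLOR_RGB2BGR))
E
```

```text
time_s: 3.65
tcp_pos: [0.4482, 0.0856, 0.1541]
ee_rot: [[-0.881, -0.184, 0.436], [-0.163, 0.983, 0.087], [-0.445, 0.006, -0.896]]
wrist_force: [0.3, 0.0, -0.2]
gripper_width: 0.602
[  28.2   -2.2  -61.2   52.9   -9.3 -158.5]
```

View pics/c2.png

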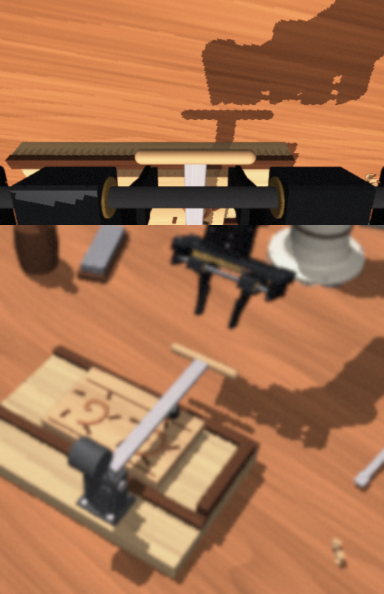

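```bash
python3 -m jog '{"delta_pos":[[-10,-2,0],[-8,-2,0],[0,0,-20],[0,0,-20],[0,0,-20],[0,0,-8],[0,0,0],[0,0,0]],"rot":[[-0.6,3.2,0],[-0.6,3.2,0],[0,0,0],[0,0,0],[0,0,0],[0,0,0],[0,0,0],[0,0,0]],"grip":[60,60,60,60,60,60,60,60]}'; python3 -c "
from h import *
print(r.sense()['joints'].round(1))"
```

```text
time_s: 4.42
tcp_pos: [0.4425, 0.0776, 0.1162]
ee_rot: [[-0.915, -0.174, 0.364], [-0.165, 0.985, 0.057], [-0.369, -0.008, -0.93]]
wrist_force: [0.2, 0.4, 0.1]
gripper_width: 0.601
[  28.2    2.3  -61.2   49.6   -9.2 -156.1]
```

```bash
python3 -m jog '{"delta_pos":[[-3,0,10],[-3,0,10],[-2,10,0],[-2,10,0],[-1,11,0],[-1,11,0],[0,0,0]],"rot":[[-5,-2.8,-2.1],[-5,-2.8,-2.1],[-5,-2.8,-2.1],[-5,-2.8,-2.1],[0,0,0],[0,0,0],[0,0,0]],"grip":[0,0,0,0,0,0,0]}'; python3 -c "
from h import *
print(r.sense()['joints'].round(1))"
```

```text
time_s: 5.0
tcp_pos: [0.4277, 0.0943, 0.1804]
ee_rot: [[-0.882, -0.048, 0.469], [-0.205, 0.935, -0.289], [-0.425, -0.351, -0.835]]
wrist_force: [-0.1, 0.6, 0.7]
gripper_width: 0.153
[  47.9   -1.   -59.2   56.8  -40.3 -177.4]
```

```bash
python3 -m jog '{"delta_pos":[[0,7,0],[0,7,0],[0,7,0],[0,5,0],[0,0,-20],[0,0,-20],[0,0,0]],"rot":[[2.3,-1.4,-4.2],[2.3,-1.4,-4.2],[2.3,-1.4,-4.2],[2.3,-1.4,-4.2],[0,0,0],[0,0,0],[0,0,0]],"grip":[0,0,0,0,0,0,0]}'; python3 -c "
from h import *
print(r.sense()['joints'].round(1))"
```

```text
time_s: 5.58
tcp_pos: [0.4519, 0.0906, 0.1937]
ee_rot: [[-0.902, 0.2, 0.381], [0.104, 0.96, -0.258], [-0.418, -0.193, -0.888]]
wrist_force: [-0.6, 0.4, -0.3]
gripper_width: 0.007
[  45.2    0.6  -50.2   42.4  -42.1 -177.4]
```

```bash
python3 -m jog '{"delta_pos":[[-4,5,0],[-4,5,0],[-4,5,0],[-4,5,0],[-4,5,0],[0,0,0]],"rot":[[-2.7,1.8,6.2],[-2.7,1.8,6.2],[-2.7,1.8,6.2],[-2.7,1.8,6.2],[-2.7,1.8,6.2],[0,0,0]],"grip":[0,0,0,0,0,0]}'; python3 -c "
from h import *
print(r.sense()['joints'].round(1))"
```

```text
time_s: 6.08
tcp_pos: [0.4325, 0.1179, 0.196]
ee_rot: [[-0.851, -0.356, 0.385], [-0.469, 0.845, -0.256], [-0.234, -0.398, -0.887]]
wrist_force: [-0.7, -0.2, -0.6]
gripper_width: 0.007
[  51.1   -0.   -50.1   40.6  -45.  -145.8]
```

```bash
python3 -m jog '{"delta_pos":[[-6,0,0],[-5,0,0],[0,0,-20],[0,0,-25],[0,0,-25],[0,0,-25],[0,0,-20],[0,0,0],[0,0,0]],"rot":[[0.9,-4.9,0],[0.9,-4.9,0],[0,0,0],[0,0,0],[0,0,0],[0,0,0],[0,0,0],[0,0,0],[0,0,0]],"grip":[0,0,0,0,0,0,0,0,0]}'; python3 -c "
from h import *
print(r.sense()['joints'].round(1))"
```

```text
time_s: 6.83
tcp_pos: [0.4474, 0.1397, 0.1256]
ee_rot: [[-0.831, -0.29, 0.475], [-0.445, 0.859, -0.254], [-0.334, -0.422, -0.843]]
wrist_force: [0.2, 0.4, -0.2]
gripper_width: 0.003
[  42.5    7.3  -61.2   74.3  -31.8 -177.5]
```

```bash
python3 -m jog '{"delta_pos":[[0,0,15],[0,0,15],[0,0,10],[0,0,0],[0,0,0],[0,0,0],[0,0,0],[0,0,0],[0,0,0],[0,0,0]],"rot":[[-5.2,-1,0],[-5.2,-1,0],[-5.2,-1,0],[-3.2,3,5],[-3.2,3,5],[-3.2,3,5],[-3.2,3,5],[-3.2,3,5],[-3.2,3,5],[0,0,0]],"grip":[0,0,0,0,0,0,0,0,0,0]}'; python3 -c "
from h import *
print(r.sense()['joints'].round(1))"
```

```text
time_s: 7.67
tcp_pos: [0.4471, 0.1404, 0.1667]
ee_rot: [[-0.438, -0.729, 0.526], [-0.875, 0.213, -0.434], [0.204, -0.65, -0.732]]
wrist_force: [-0.4, -0.7, -0.0]
gripper_width: 0.005
[  54.2    8.8  -57.2   63.6  -49.4 -130.3]
```

```bash
python3 -m jog '{"delta_pos":[[-13,-8,0],[-14,-9,-10],[0,0,-20],[0,0,-20],[0,0,-20],[0,0,-18],[0,0,0],[0,0,0]],"rot":[[0,0,0],[0,0,0],[0,0,0],[0,0,0],[0,0,0],[0,0,0],[0,0,0],[0,0,0]],"grip":[0,0,0,0,0,0,0,0]}'; python3 -c "
from h import *
print(r.sense()['joints'].round(1))"
```

```text
time_s: 8.33
tcp_pos: [0.437, 0.1458, 0.096]
ee_rot: [[-0.453, -0.739, 0.499], [-0.863, 0.223, -0.453], [0.223, -0.636, -0.739]]
wrist_force: [0.2, 0.2, 1.2]
gripper_width: 0.008
[  51.8   16.4  -61.2   73.1  -44.6 -143. ]
```

```bash
python3 -m jog '{"delta_pos":[[0,0,0],[0,0,0],[2,-9,0],[1,-9,0],[0,0,-8],[0,0,-8],[0,0,0]],"rot":[[-4.9,-0.9,0],[-4.9,-0.9,0],[0,0,0],[0,0,0],[0,0,0],[0,0,0],[0,0,0]],"grip":[0,0,0,0,0,0,0]}'
python3 - <<'E'
from h import *
q=r.sense(); print(q['joints'].round(1))
c=cap('top','t3.png'); s=cap('scene','s3.png')
b=np.load('bed.npz');R=b['R'];B=np.array([.4813,.094,.095])
E=np.eye(3);E[:2,:2]=R
p=q['tcp_pos'];d=q['ee_rot'][:,2]
print('bedrel TCP-bar mm',(E.T@(p-B)*1e3).round(1),'d',(E.T@d).round(3))
cv2.imwrite('pics/c3.png',cv2.cvtColor(np.hstack([cv2.resize(c['frame'][100:250,150:300],(400,400)),cv2.resize(s['frame'][140:260,220:340],(400,400))]),cv2.COLOR_RGB2BGR))
E
```

```text
time_s: 8.92
tcp_pos: [0.4425, 0.1318, 0.0809]
ee_rot: [[-0.462, -0.721, 0.517], [-0.813, 0.11, -0.572], [0.355, -0.685, -0.636]]
wrist_force: [0.3, 0.4, 0.6]
gripper_width: 0.005
[  53.3   23.   -61.2   74.3  -51.8 -145.4]
bedrel TCP-bar mm [-31.5  44.1 -14.1] d [ 0.407 -0.655 -0.636]
```

View pics/c3.png

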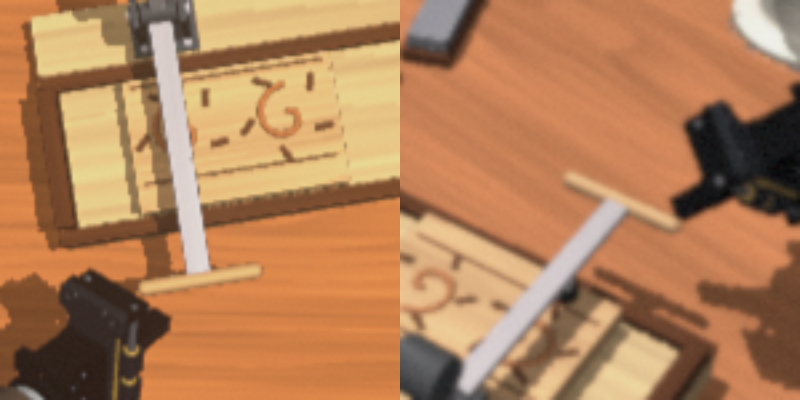

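```bash
python3 -m jog '{"delta_pos":[[7,1,1],[8,2,1],[0,0,7],[0,0,7],[0,0,7],[0,0,0]],"rot":[[0,0,0],[0,0,0],[0,0,0],[0,0,0],[0,0,0],[0,0,0]],"grip":[0,0,0,0,0,0]}'
cat > st.py <<'E'
from h import *
import sys
q=r.sense(); print(q['joints'].round(1))
s=cap('scene',sys.argv[1])
R=np.load('bed.npz')['R'];B=np.array([.4813,.094,.095]);E=np.eye(3);E[:2,:2]=R
print('bedrel TCP-bar0 mm',(E.T@(q['tcp_pos']-B)*1e3).round(1),'d',(E.T@q['ee_rot'][:,2]).round(3))
# predicted arm tip vs theta in the scene image
for th in np.arange(0,1.8,.15):
    P=lambda y:E@np.array([.275*(1-np.cos(th)),y,.275*np.sin(th)])+B
    print(round(th,2),proj(s,P(.063)).round(0),proj(s,P(-.063)).round(0),end=' ')
# bar detection: tan wood pixels that differ from first image
f0=cv2.cvtColor(cv2.imread('pics/scene0.png'),cv2.COLOR_BGR2RGB)
E
python3 st.py s4.png
```

```text
time_s: 9.52
tcp_pos: [0.4575, 0.1344, 0.1058]
ee_rot: [[-0.463, -0.719, 0.518], [-0.813, 0.111, -0.572], [0.354, -0.686, -0.636]]
wrist_force: [-0.9, -0.8, -1.5]
gripper_width: 0.007
[  53.    20.9  -58.6   71.2  -53.2 -139.8]
bedrel TCP-bar0 mm [-16.2  44.   10.8] d [ 0.408 -0.655 -0.636]
0.0 [303. 208.] [268. 192.] 0.15 [304. 199.] [268. 183.] 0.3 [303. 191.] [267. 175.] 0.45 [302. 185.] [264. 168.] 0.6 [299. 179.] [261. 163.] 0.75 [296. 176.] [256. 159.] 0.9 [290. 174.] [249. 157.] 1.05 [284. 174.] [242. 156.] 1.2 [276. 177.] [233. 159.] 1.35 [268. 183.] [223. 163.] 1.5 [258. 191.] [213. 170.] 1.65 [247. 202.] [201. 180.]
```

```bash
python3 -m jog '{"delta_pos":[[1,0.2,11],[1.4,0.3,11],[1.8,0.3,11],[2.2,0.4,10.8],[2.7,0.5,10.7],[0,0,0]],"rot":[[0,0,0],[0,0,0],[0,0,0],[0,0,0],[0,0,0],[0,0,0]],"grip":[0,0,0,0,0,0]}'; python3 st.py s5.png | head -2;  python3 -c "
import cv2
i=cv2.imread('pics/s5.png')[130:270,200:360]
cv2.imwrite('pics/c5.png',cv2.resize(i,None,fx=4,fy=4))"
```

```text
time_s: 10.07
tcp_pos: [0.4661, 0.1357, 0.1602]
ee_rot: [[-0.462, -0.72, 0.518], [-0.813, 0.11, -0.572], [0.355, -0.686, -0.636]]
wrist_force: [-7.9, 0.7, 1.1]
gripper_width: 0.007
[  54.8   15.8  -54.4   63.6  -57.3 -129.5]
bedrel TCP-bar0 mm [-7.5 43.8 65.2] d [ 0.408 -0.655 -0.636]
```

View pics/c5.png

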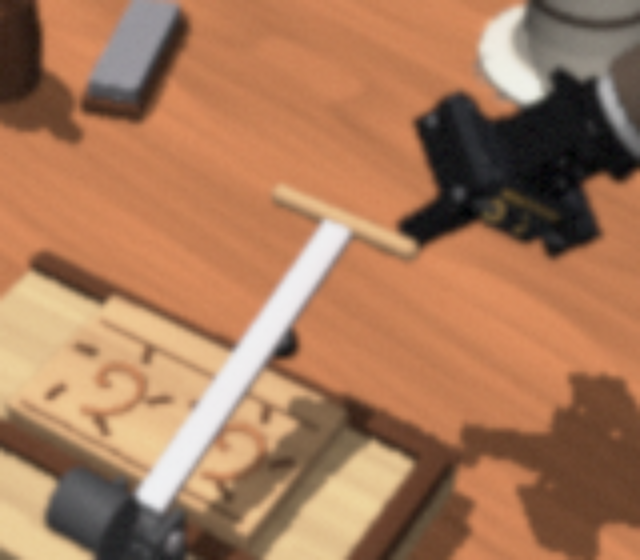

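```bash
python3 -m jog '{"delta_pos":[[3.1,0.6,10.5],[3.5,0.6,10.4],[4,0.7,10.3],[4.3,0.8,10.1],[4.7,0.9,9.9],[5.1,0.9,9.7],[5.5,1,9.5],[5.8,1.1,9.3],[6.2,1.1,9],[6.6,1.2,8.8]],"rot":[[0,0,0],[0,0,0],[0,0,0],[0,0,0],[0,0,0],[0,0,0],[0,0,0],[0,0,0],[0,0,0],[0,0,0]],"grip":[0,0,0,0,0,0,0,0,0,0]}'; python3 st.py s6.png | head -2;  python3 -c "
import cv2
i=cv2.imread('pics/s6.png')[110:250,200:360]
cv2.imwrite('pics/c6.png',cv2.resize(i,None,fx=4,fy=4))"
```

```text
time_s: 10.95
tcp_pos: [0.5152, 0.1447, 0.2573]
ee_rot: [[-0.462, -0.72, 0.518], [-0.812, 0.109, -0.573], [0.356, -0.685, -0.635]]
wrist_force: [-1.9, -0.4, 0.5]
gripper_width: 0.007
[  52.4   11.6  -42.2   57.4  -64.4 -112.5]
bedrel TCP-bar0 mm [ 42.4  43.8 162.3] d [ 0.407 -0.656 -0.635]
```

View pics/c6.png

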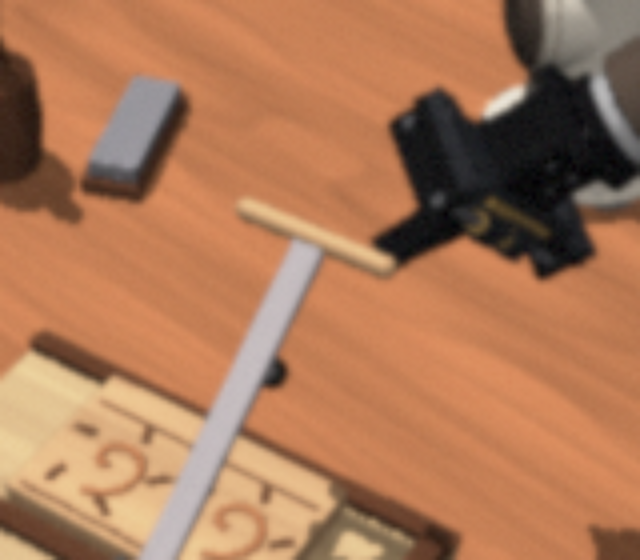

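```bash
python3 -m jog '{"delta_pos":[[7,1.3,8.4],[7.3,1.3,8.1],[7.6,1.4,7.8],[7.9,1.5,7.5],[8.2,1.5,7.2],[8.5,1.6,6.8],[8.8,1.6,6.5],[9,1.7,6.1],[9.2,1.7,5.8],[9.4,1.8,5.4]],"rot":[[0,0,0],[0,0,0],[0,0,0],[0,0,0],[0,0,0],[0,0,0],[0,0,0],[0,0,0],[0,0,0],[0,0,0]],"grip":[0,0,0,0,0,0,0,0,0,0]}';python3 -m jog '{"delta_pos":[[0,0,0],[0,0,0],[0,0,0],[0,0,0],[0,0,0],[0,0,0],[0,0,0],[0,0,0],[0,0,0],[0,0,0]],"rot":[[0,0,0],[0,0,0],[0,0,0],[0,0,0],[0,0,0],[0,0,0],[0,0,0],[0,0,0],[0,0,0],[0,0,0]],"grip":[0,0,0,0,0,0,0,0,0,0]}'; python3 st.py s7.png | head -2;  python3 -c "
import cv2
i=cv2.imread('pics/s7.png')[120:320,160:360]
cv2.imwrite('pics/c7.png',cv2.resize(i,None,fx=3,fy=3))"
```

```text
time_s: 11.83
tcp_pos: [0.5988, 0.1608, 0.3267]
ee_rot: [[-0.461, -0.72, 0.518], [-0.813, 0.109, -0.572], [0.355, -0.685, -0.636]]
wrist_force: [-0.4, -0.6, -0.2]
gripper_width: 0.005
time_s: 12.67
tcp_pos: [0.5983, 0.1606, 0.326]
ee_rot: [[-0.461, -0.721, 0.518], [-0.813, 0.109, -0.572], [0.356, -0.685, -0.636]]
wrist_force: [0.0, 0.0, 0.0]
gripper_width: 0.007
[ 46.7  14.8 -27.5  56.4 -67.5 -99.6]
bedrel TCP-bar0 mm [127.   44.7 231. ] d [ 0.407 -0.655 -0.636]
```

View pics/c7.png

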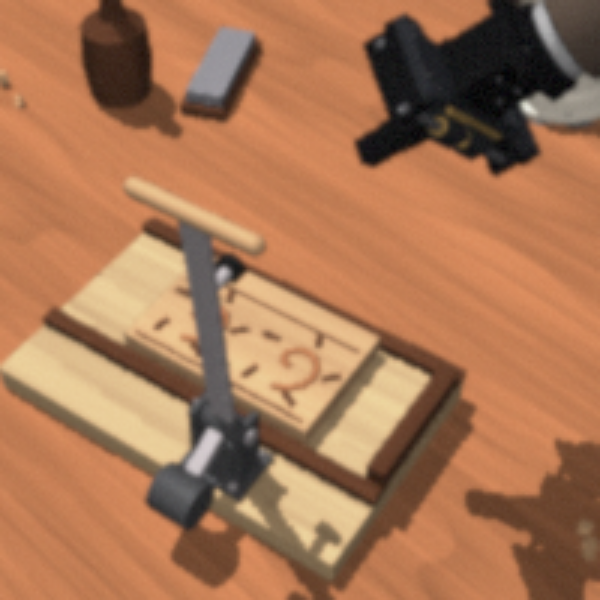

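Run:
```python
from h import *
from scipy.spatial.transform import Rotation as Ro
a=np.radians(10.5);y=np.array([-np.cos(a),-np.sin(a),0]);z=np.array([0,0,-1.]);T=np.c_[np.cross(y,z),y,z]
q=r.sense();v=Ro.from_matrix(T@q['ee_rot'].T).as_rotvec(degrees=True);print(v.round(1),np.linalg.norm(v))
b=np.load('bed.npz');R=np.array([[np.cos(a),-np.sin(a)],[np.sin(a),np.cos(a)]])
# bed pose from bar + far corners with yaw 10.5
src=np.array([[.16,.2],[.16,-.2],[-.15,.06],[-.15,.06]]);dst=np.array([[.7567,.2854],[.8302,-.1073],[.4813,.094],[.4813,.094]])
t=(dst-(R@src.T).T).mean(0);print('t',t);np.savez('bed2.npz',R=R,t=t)
for y in(-.107,-.150,.07-.11): print(y,(R@[0,y]+t).round(4))
```

```text
[27.4 43.1 28.9] 58.66098155400195
t [0.63792579 0.06111618]
-0.107 [ 0.6574 -0.0441]
-0.15 [ 0.6653 -0.0864]
-0.039999999999999994 [0.6452 0.0218]
```

```bash
python3 -m jog '{"delta_pos":[[0,-20,0],[8,-28,0],[8,-28,0],[8,-28,-4],[8,-28,-4],[9,-29,-4],[9,-29,-4],[9,-29,-5],[8,-28,-5],[0,0,0]],"rot":[[3.04,4.79,3.21],[3.04,4.79,3.21],[3.04,4.79,3.21],[3.04,4.79,3.21],[3.04,4.79,3.21],[3.04,4.79,3.21],[3.04,4.79,3.21],[3.04,4.79,3.21],[3.04,4.79,3.21],[0,0,0]],"grip":[60,60,60,60,60,60,60,60,60,60]}'; python3 -c "
from h import *
print(r.sense()['joints'].round(1))"
```

```text
time_s: 13.55
tcp_pos: [0.6583, -0.0613, 0.3017]
ee_rot: [[0.105, -0.991, 0.082], [-0.991, -0.111, -0.076], [0.085, -0.074, -0.994]]
wrist_force: [2.0, 0.2, -0.4]
gripper_width: 0.582
[ 11.1  20.7   7.5   5.4 -73.   -6.3]
```

```bash
cat > rem.py <<'E'
from h import *
from scipy.spatial.transform import Rotation as Ro
a=np.radians(10.5);y=np.array([-np.cos(a),-np.sin(a),0]);z=np.array([0,0,-1.]);T=np.c_[np.cross(y,z),y,z]
q=r.sense();print('rot left',Ro.from_matrix(T@q['ee_rot'].T).as_rotvec(degrees=True).round(2))
b=np.load('bed2.npz');print('tcp in bed mm',(b['R'].T@(q['tcp_pos'][:2]-b['t'])*1e3).round(1),q['tcp_pos'][2],'F bed',(b['R'].T@q['wrist_force'][:2]).round(1))
E
python3 -m jog '{"delta_pos":[[0,0,0]],"rot":[[0,0,0]],"grip":[60]}'; python3 rem.py
```

```text
time_s: 13.63
tcp_pos: [0.6564, -0.0582, 0.3018]
ee_rot: [[0.105, -0.991, 0.083], [-0.991, -0.111, -0.079], [0.087, -0.074, -0.993]]
wrist_force: [-0.5, 0.4, -0.9]
gripper_width: 0.594
rot left [4.33 4.96 4.27]
tcp in bed mm [  -3.6 -120.7] 0.3018288377970785 F bed [-0.4  0.5]
```

```bash
python3 -m jog '{"delta_pos":[[5,-16,0],[5,-17,0],[0,0,-40],[0,0,-40],[0,0,-40],[0,0,-30],[0,0,0],[0,0,0]],"rot":[[2.2,2.5,2.1],[2.1,2.5,2.1],[0,0,0],[0,0,0],[0,0,0],[0,0,0],[0,0,0],[0,0,0]],"grip":[60,60,60,60,60,60,60,60]}'; python3 rem.py; python3 -c "
from h import *
w=cap('wrist')['frame'];s=cap('scene')['frame']
cv2.imwrite('pics/c8.png',cv2.cvtColor(np.hstack([cv2.resize(w,(400,300)),cv2.resize(s[150:310,150:350],(400,300))]),cv2.COLOR_RGB2BGR))"
```

```text
time_s: 14.3
tcp_pos: [0.6644, -0.0876, 0.1525]
ee_rot: [[0.188, -0.982, -0.002], [-0.982, -0.188, -0.001], [0.001, 0.003, -1.0]]
wrist_force: [1.0, -0.2, 1.9]
gripper_width: 0.603
rot left [ 0.08 -0.13 -0.36]
tcp in bed mm [  -1.1 -151. ] 0.15248642834498097 F bed [ 0.9 -0.4]
```

View pics/c8.png

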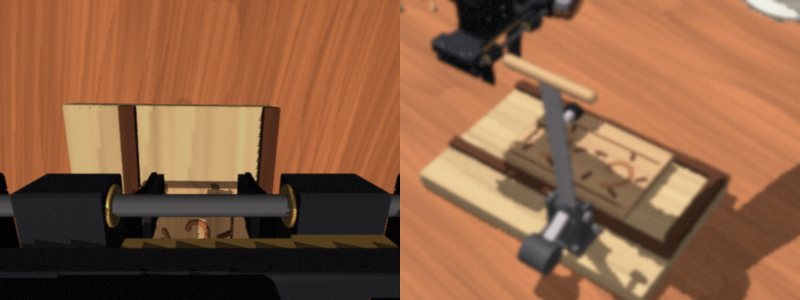

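```bash
python3 -m jog '{"delta_pos":[[0,0,-25],[0,0,-25],[0,0,-25],[0,0,-13],[0,0,0],[0,0,0]],"rot":[[0,0,0],[0,0,0],[0,0,0],[0,0,0],[0,0,0],[0,0,0]],"grip":[60,60,60,60,60,60]}'; python3 rem.py;  python3 -m jog '{"delta_pos":[[-1,5,0],[-1,5,0],[-1,5,0],[-1,5,0],[-0.7,5,0],[-0.6,5,0]],"rot":[[0,0,0],[0,0,0],[0,0,0],[0,0,0],[0,0,0],[0,0,0]],"grip":[60,60,60,60,60,60]}'; python3 rem.py
```

```text
time_s: 14.9
tcp_pos: [0.667, -0.0883, 0.0677]
ee_rot: [[0.187, -0.982, 0.005], [-0.982, -0.187, -0.0], [0.001, -0.005, -1.0]]
wrist_force: [0.0, -0.7, 1.1]
gripper_width: 0.6
rot left [ 0.02  0.27 -0.3 ]
tcp in bed mm [   1.4 -152.2] 0.06766465382524571 F bed [-0.1 -0.7]
time_s: 15.4
tcp_pos: [0.6601, -0.0578, 0.0657]
ee_rot: [[0.187, -0.982, 0.002], [-0.982, -0.187, 0.0], [0.0, -0.002, -1.0]]
wrist_force: [-0.2, -0.6, -0.4]
gripper_width: 0.604
rot left [-0.01  0.09 -0.27]
tcp in bed mm [ 1.00e-01 -1.21e+02] 0.06566476032045034 F bed [-0.3 -0.6]
```

```bash
python3 -m jog '{"delta_pos":[[-0.9,4.9,-1],[-0.9,4.9,-1],[-0.9,4.9,0],[-0.9,4.9,0],[-0.9,4.9,0],[-0.9,4.9,0],[-0.9,4.9,0],[-0.9,4.9,0],[-0.9,4.9,0],[-0.9,4.9,0]],"rot":[[0,0,0],[0,0,0],[0,0,0],[0,0,0],[0,0,0],[0,0,0],[0,0,0],[0,0,0],[0,0,0],[0,0,0]],"grip":[60,60,60,60,60,60,60,60,60,60]}'; python3 rem.py;  python3 -m jog '{"delta_pos":[[-0.5,2.5,0],[-0.5,2.5,0],[-0.5,2.5,0]],"rot":[[0,0,0],[0,0,0],[0,0,0]],"grip":[60,60,60]}'; python3 rem.py
```

```text
time_s: 16.23
tcp_pos: [0.651, -0.009, 0.0633]
ee_rot: [[0.186, -0.982, 0.001], [-0.982, -0.186, 0.0], [0.0, -0.001, -1.0]]
wrist_force: [-0.4, 0.9, 0.8]
gripper_width: 0.601
rot left [-0.01  0.06 -0.25]
tcp in bed mm [  0.1 -71.4] 0.06328687464946085 F bed [-0.2  1. ]
time_s: 16.48
tcp_pos: [0.6496, -0.0018, 0.0633]
ee_rot: [[0.187, -0.982, 0.001], [-0.982, -0.187, 0.0], [0.0, -0.001, -1.0]]
wrist_force: [0.6, -0.4, 0.2]
gripper_width: 0.603
rot left [-0.01  0.06 -0.25]
tcp in bed mm [ -0.  -63.9] 0.0632913680213889 F bed [ 0.5 -0.5]
```

```bash
for i in 1; do python3 -m jog '{"delta_pos":[[-0.4,2,0],[-0.4,2,0],[-0.4,2,0],[-0.4,2,0]],"rot":[[0,0,0],[0,0,0],[0,0,0],[0,0,0]],"grip":[60,60,60,60]}' >/dev/null; python3 rem.py; python3 -m jog '{"delta_pos":[[-0.4,2,0],[-0.2,1,0]],"rot":[[0,0,0],[0,0,0]],"grip":[60,60]}' >/dev/null; python3 rem.py;  done; python3 -c "
from h import *
w=cap('top','t9.png')['frame'];s=cap('scene','s9.png')['frame']
cv2.imwrite('pics/c9.png',cv2.cvtColor(np.hstack([cv2.resize(w[70:220,145:335],(400,316)),cv2.resize(s[150:310,150:350],(400,316))]),cv2.COLOR_RGB2BGR))"
```

```text
rot left [-0.01  0.06 -0.24]
tcp in bed mm [ -0.1 -55.9] 0.06329148868235299 F bed [ 0.2 -1.2]
rot left [-0.01  0.06 -0.25]
tcp in bed mm [ -0.2 -52.8] 0.06328885965216188 F bed [-1.6 -0.3]
```

View pics/c9.png

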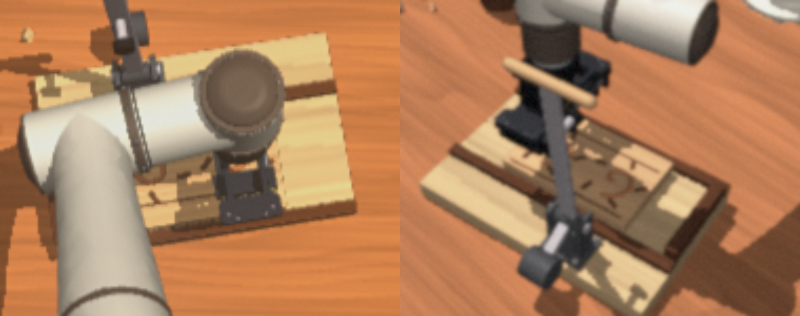

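Run:
```python
from h import *
b=np.load('bed2.npz');c=cap('scene','s10.png')
inv=lambda u,v,z:(b['R'].T@(onz(c,u,v,z)[:2]-b['t'])*1e3).round(0)
print(inv(285,236,.055),inv(264,265,.055), 'c7',inv(288,235,.055),inv(263,267,.055))
P=lambda x,y,z:proj(c,[*(b['R']@[x,y]+b['t']),z]).round(0)
print('stop top',P(-.07,.18,.06),P(.07,.18,.06),'home end',P(-.07,.175,.055),'panel +y at 111:',P(-.07,.111,.055),P(.07,.111,.055))
f=cv2.imread('pics/s10.png')[185:310,190:340]
cv2.imwrite('pics/c10.png',cv2.resize(f,(720,600),interpolation=cv2.INTER_CUBIC))
```

```text
[-52. 119.] [ 72. 123.] c7 [-60. 124.] [ 79. 124.]
stop top [306. 240.] [282. 273.] home end [304. 240.] panel +y at 111: [286. 231.] [261. 263.]
```

View pics/c10.png

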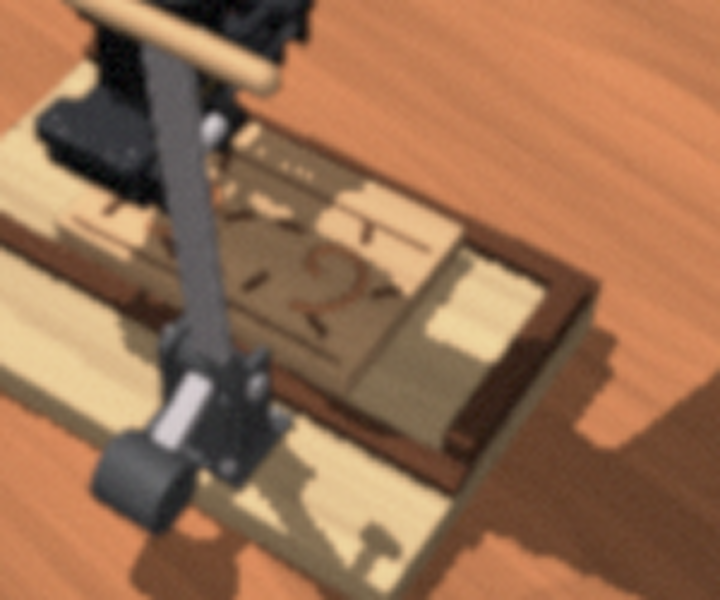

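Run:
```python
from h import *
print('tips',r.tips_ahead, r.sense()['tcp_pos'],r.sense()['gripper_width'],r.sense()['time_s'])
b=np.load('bed2.npz');c=cap('scene')
P=lambda x,y,z:proj(c,[*(b['R']@[x,y]+b['t']),z]).round(0)
print('tips proj',P(-.035,-.053,.038),P(.035,-.053,.038),'panel -y corners at -109',P(-.07,-.109,.055),P(.07,-.109,.055))
g=lambda f:cv2.cvtColor(cv2.imread(f),cv2.COLOR_BGR2GRAY)
for f in('s2.png','s3.png','s5.png','s6.png','s7.png','s9.png'):
    a=g('pics/'+f);z=g('pics/s10.png')
    out=[]
    for (u,v,w,h) in((245,230,28,26),(278,225,20,22)):   # glyph, panel corner
        m=cv2.matchTemplate(a[v-25:v+h+25,u-30:u+w+30],z[v:v+h,u:u+w],cv2.TM_CCOEFF_NORMED);_,s,_,l=cv2.minMaxLoc(m);out.append((l[0]-30,l[1]-25,round(s,2)))
    print(f,out)
```

```text
tips 0.025 [0.64740868 0.00903908 0.06326912] 0.5991153660533886 17.1333
tips proj [235. 220.] [222. 234.] panel -y corners at -109 [227. 203.] [200. 230.]
s2.png [(-24, 11, 0.63), (0, 0, 0.88)]
s3.png [(-24, 11, 0.63), (0, 0, 0.89)]
s5.png [(-22, 20, 0.68), (0, 0, 0.77)]
s6.png [(-22, 17, 0.66), (0, 0, 0.83)]
s7.png [(-11, 21, 0.7), (0, 0, 1.0)]
s9.png [(0, 0, 1.0), (0, 0, 1.0)]
```

Run:
```python
from h import *
b=np.load('bed2.npz');c=cap('scene');f=c['frame'].astype(int)
P=lambda x,y,z:proj(c,[*(b['R']@[x,y]+b['t']),z]).round(0).tolist()
for z in(.108,.05): print(z,[P(x,y,z) for x in(-.095,.095) for y in(-.09,-.0155)])
dark=(f.max(2)<60).astype(np.uint8)
n,l,st,ce=cv2.connectedComponentsWithStats(dark[150:300,150:350])
for s in st[1:]:
    if s[4]>40: print('dark',s[:4]+[150,150,0,0],s[4])
for v in range(195,250,3): print(v,''.join('#' if dark[v,u] else ('o' if f[v,u].sum()>420 else '.') for u in range(185,300,1)))
w=cap('wrist');q=r.sense();
for yy in(-.035,.035):
    p=q['tcp_pos']+q['ee_rot']@[0,yy,.025]; print('tip wrist px',proj(w,p).round(0))
for y in(-.109,-.06,-.04): print(y,[proj(w,[*(b['R']@[x,y]+b['t']),.055]).round(0).tolist() for x in(-.07,.07)])
g=cv2.cvtColor(w['frame'],cv2.COLOR_RGB2GRAY)
print(g[60:330:6,[230,250,256,262,280]].T.tolist())
```

```text
0.108 [[236.0, 189.0], [256.0, 198.0], [198.0, 226.0], [218.0, 237.0]]
0.05 [[237.0, 201.0], [256.0, 211.0], [200.0, 239.0], [220.0, 250.0]]
dark [191 150  16   5] 66
dark [295 152  13  30] 154
dark [211 162  44  36] 785
dark [198 190  27  39] 418
dark [231 200  10  17] 71
dark [283 248  29  34] 203
dark [230 260  18  26] 231
dark [219 281  12  15] 62
195 ...................oo....##########........oooooooooooo...######.............................o.o...........oooooooo
198 .....................ooo..#########..............oooooooooooo....ooooo..............o.............o...........ooooo
201 o................oooooooo.##########..........###.......oooooo..ooooooooooo..............o.............ooo........o
204 oooo..........ooooooooo..###########..........#######...........oooooooooooooooo............oo.............ooo.....
207 ooooooooo..ooo....##.#...#.##########..........########....o..o..oooooooooooooooooooo...........................oo.
210 .ooooooooooo........#.###.#.###.####............ooo..###.............oooooooooooooooooooooo........................
213 oooooooooooo..####...#
[... 2062 characters left out ...]
 171, 168, 46, 72, 83, 78, 54, 90, 77, 23, 26, 68, 64, 14, 6], [167, 169, 171, 168, 168, 171, 167, 168, 171, 171, 171, 170, 169, 85, 149, 153, 151, 149, 150, 153, 148, 152, 151, 160, 159, 158, 124, 85, 161, 160, 162, 159, 51, 69, 79, 78, 50, 80, 81, 44, 24, 66, 64, 15, 9], [172, 169, 169, 169, 167, 169, 168, 169, 166, 169, 170, 169, 170, 84, 140, 141, 138, 137, 141, 139, 139, 143, 143, 141, 145, 143, 87, 119, 105, 141, 144, 158, 49, 70, 78, 80, 53, 79, 82, 83, 37, 62, 64, 20, 15], [165, 165, 166, 165, 166, 168, 167, 168, 169, 169, 168, 170, 167, 95, 145, 150, 153, 152, 150, 150, 143, 139, 149, 150, 153, 153, 153, 152, 155, 149, 152, 152, 51, 68, 77, 82, 49, 80, 80, 153, 156, 69, 39, 12, 12]]
```

Run:
```python
from h import *
b=np.load('bed2.npz');c=cap('scene');w=cap('wrist','w10.png');q=r.sense()
print('c7 tip seen (282,172) pred',proj(c,[.611,.146,.310]).round(0))
print('c8 tip seen (195,192) pred',[proj(c,np.array([.6644,-.0876,.1275])+s*np.array([.983,.182,0])).round(0) for s in(-.034,.034)])
W=lambda x,y,z:proj(w,[*(b['R']@[x,y]+b['t']),z]).round(0).tolist()
print('bed end',W(-.09,-.2,.03),W(.16,-.2,.03),'panel end bottom/top if -109',W(0,-.109,.03),W(0,-.109,.055),'fence inner z.042 y-.15',W(-.073,-.15,.042),W(.073,-.15,.042))
print('cam',w['t'].round(3),q['tcp_pos'].round(3))
f=w['frame']
for v in(60,120,134,138,142,160,200,212,220,224,230,245): print(v,f[v,100:420:40].tolist())
```

```text
c7 tip seen (282,172) pred [272. 176.]
c8 tip seen (195,192) pred [array([209., 188.]), array([195., 200.])]
bed end [419.0, -32.0] [-34.0, -35.0] panel end bottom/top if -109 [255.0, 134.0] [255.0, 137.0] fence inner z.042 y-.15 [387.0, 61.0] [124.0, 60.0]
cam [ 0.66  -0.06   0.228] [0.647 0.009 0.063]
60 [[77, 40, 22], [201, 168, 117], [203, 167, 116], [205, 174, 122], [200, 165, 113], [204, 169, 117], [202, 178, 123], [79, 63, 41]]
120 [[85, 48, 32], [199, 162, 112], [198, 161, 112], [205, 175, 123], [202, 165, 115], [205, 169, 118], [206, 183, 130], [21, 8, 2]]
134 [[137, 103, 68], [203, 166, 114], [198, 161, 111], [205, 175, 121], [202, 166, 112], [205, 168, 117], [207, 182, 127], [60, 32, 22]]
138 [[157, 122, 82], [132, 102, 68], [96, 69, 46], [105, 81, 54], [103, 77, 49], [134, 106, 71], [156, 129, 88], [71, 37, 25]]
142 [[190, 152, 106], [196, 149, 100], [197, 149, 100], [183, 137, 93], [150, 109, 72], [149, 110, 70], [148, 110, 73], [93, 59, 36]]
160 [[198, 162, 112], [199, 156, 106], [204, 163, 110], [205, 161, 109], [176, 133, 92], [189, 142, 96], [203, 165, 111], [139, 97, 64]]
200 [[200, 161, 113], [203, 158, 108], [202, 169, 113], [202, 154, 103], [186, 138, 93], [197, 148, 103], [203, 164, 112], [79, 44, 25]]
212 [[201, 162, 115], [200, 154, 102], [203, 170, 116], [202, 154, 102], [148, 105, 69], [194, 147, 97], [206, 166, 113], [74, 40, 26]]
220 [[199, 161, 112], [203, 156, 107], [203, 170, 114], [204, 158, 108], [180, 106, 62], [196, 147, 100], [204, 166, 110], [72, 39, 23]]
224 [[16, 13, 15], [11, 9, 11], [202, 169, 114], [206, 158, 108], [140, 75, 44], [193, 148, 98], [201, 161, 108], [15, 16, 18]]
230 [[18, 17, 17], [11, 15, 14], [160, 122, 77], [204, 156, 106], [186, 143, 96], [112, 82, 53], [205, 164, 111], [10, 13, 13]]
245 [[14, 18, 16], [132, 98, 47], [10, 10, 5], [203, 155, 106], [196, 150, 100], [38, 25, 15], [173, 139, 92], [14, 13, 14]]
```

```bash
python3 -m jog '{"delta_pos":[[0,0,20],[0,0,20],[5,-27,0],[5,-27,0],[5,-27,0],[4,-20,0],[0,0,-20],[0,0,-20],[0,0,0]],"rot":[[0,0,0],[0,0,0],[0,0,0],[0,0,0],[0,0,0],[0,0,0],[0,0,0],[0,0,0],[0,0,0]],"grip":[60,60,60,60,60,60,60,60,60]}'; python3 rem.py
python3 - <<'E'
from h import *
w=cap('wrist','w11.png');f=w['frame'];q=r.sense()
for dz in(.025,.006,-.01,-.02): print(dz,[proj(w,q['tcp_pos']+q['ee_rot']@[xx,yy,dz]).round(0).tolist() for yy in(-.026,.026,.041) for xx in(.0095,)])
d=f.max(2)<45
for v in range(195,300,4): print(v,''.join('#' if d[v,u] else '.' for u in range(120,400,3)))
c=cap('scene');
for dz in(.025,.0,-.02): print(dz,[proj(c,q['tcp_pos']+q['ee_rot']@[0,yy,dz]).round(0).tolist() for yy in(-.034,.034)])
d=c['frame'].max(2)<50
for v in range(180,230,2): print(v,''.join('#' if d[v,u] else '.' for u in range(170,250)))
E
```

```text
time_s: 18.13
tcp_pos: [0.6633, -0.0926, 0.0589]
ee_rot: [[0.184, -0.983, -0.007], [-0.983, -0.184, 0.001], [-0.002, 0.007, -1.0]]
wrist_force: [-1.5, 0.1, -1.0]
gripper_width: 0.599
rot left [-0.05 -0.42 -0.11]
tcp in bed mm [  -3.1 -155.8] 0.058853614019054895 F bed [-1.5  0.4]
0.025 [[212.0, 209.0], [294.0, 209.0], [318.0, 209.0]]
0.006 [[207.0, 220.0], [298.0, 220.0], [324.0, 219.0]]
-0.01 [[203.0, 230.0], [302.0, 230.0], [331.0, 230.0]]
-0.02 [[199.0, 238.0], [305.0, 238.0], [335.0, 237.0]]
195 ...##.............................................................................##..........
199 ...##.............................................................................##..........
203 ...##.............................................................................##..........
207 ....##............................................................................##..........
211 ....##............................................................................#...........
215 ....##...........................................................................##...........
219 .
[... 3613 characters left out ...]
........#...........
214 ............................#...................................................
216 ................................................................................
218 ................................................................................
220 ................................................................................
222 ................................................................................
224 ................................................................................
226 ................................................................................
228 ................................................................................
```

```bash
J() { :; }; python3 -m jog '{"delta_pos":[[0,0,0],[0,0,0]],"rot":[[0,0,0],[0,0,0]],"grip":[60,60]}' | head -4; python3 -m jog '{"delta_pos":[[0,0,-2],[0,0,-2],[0,0,0]],"rot":[[0,0,0],[0,0,0],[0,0,0]],"grip":[60,60,60]}' | sed -n '2p;4p';  python3 -m jog '{"delta_pos":[[0,0,-2],[0,0,0]],"rot":[[0,0,0],[0,0,0]],"grip":[60,60]}'| sed -n '2p;4p'
```

```text
time_s: 18.4
tcp_pos: [0.6675, -0.0917, 0.0649]
ee_rot: [[0.187, -0.982, 0.004], [-0.982, -0.187, 0.0], [0.001, -0.004, -1.0]]
wrist_force: [-0.2, -0.0, 0.7]
tcp_pos: [0.6663, -0.0918, 0.0593]
wrist_force: [0.5, -0.5, 0.4]
tcp_pos: [0.6662, -0.0919, 0.0569]
wrist_force: [0.9, 0.2, -0.4]
```

```bash
for k in 1; do python3 -m jog '{"delta_pos":[[0,0,-2],[0,0,0]],"rot":[[0,0,0],[0,0,0]],"grip":[60,60]}' | sed -n '2p;4p';  python3 -m jog '{"delta_pos":[[0,0,-2],[0,0,0]],"rot":[[0,0,0],[0,0,0]],"grip":[60,60]}'| sed -n '2p;4p'; python3 -m jog '{"delta_pos":[[0,0,-2],[0,0,0]],"rot":[[0,0,0],[0,0,0]],"grip":[60,60]}'| sed -n '2p;4p'; done
```

```text
tcp_pos: [0.6662, -0.092, 0.0548]
wrist_force: [-0.1, 0.6, -0.1]
tcp_pos: [0.6662, -0.092, 0.0528]
wrist_force: [-0.0, -0.1, -0.0]
tcp_pos: [0.6662, -0.092, 0.0508]
wrist_force: [-0.0, 0.0, -0.4]
```

```bash
python3 -m jog '{"delta_pos":[[0,0,-3],[0,0,0]],"rot":[[0,0,0],[0,0,0]],"grip":[60,60]}' | sed -n '2p;4p';  python3 -m jog '{"delta_pos":[[0,0,-3],[0,0,0]],"rot":[[0,0,0],[0,0,0]],"grip":[60,60]}'| sed -n '2p;4p'; python3 -m jog '{"delta_pos":[[0,0,-3],[0,0,0]],"rot":[[0,0,0],[0,0,0]],"grip":[60,60]}'| sed -n '2p;4p'
python3 - <<'E'
from h import *
c=cap('scene');q=r.sense()
for dz in(.025,.0,-.02): print(dz,[proj(c,q['tcp_pos']+q['ee_rot']@[0,yy,dz]).round(0).tolist() for yy in(-.034,.034)])
f=c['frame'].astype(int);f0=cv2.cvtColor(cv2.imread('pics/s7.png'),cv2.COLOR_BGR2RGB).astype(int)
g=f.sum(2)
for v in range(186,232,2): print(v,''.join('#' if g[v,u]<110 else '+' if g[v,u]<200 else '-' if g[v,u]<330 else '.' for u in range(170,250)))
E
```

```text
tcp_pos: [0.666, -0.092, 0.0477]
wrist_force: [0.2, -0.2, -0.1]
tcp_pos: [0.666, -0.092, 0.0446]
wrist_force: [0.5, -1.0, -0.2]
tcp_pos: [0.6661, -0.092, 0.0417]
wrist_force: [-0.8, -0.1, -0.6]
0.025 [[197.0, 224.0], [210.0, 212.0]]
0.0 [[196.0, 219.0], [209.0, 206.0]]
-0.02 [[196.0, 215.0], [209.0, 202.0]]
186 ............-####################++---................---.......................
188 ............-+#######################++--.......................................
190 .............+#########################+++----..................................
192 .............+#######################+++##+++-----..............................
194 ............-+######################+###+++++++-------..........................
196 .....-------++++################++-+##++++++--------------......................
198 ..---+++++++++++++############+--..-++++###++-----------------..................
200 ---+--+++++++++++++++++#+###++-..--+++###+-.--+++++----------...--..............
202 --++++-++++++++++++++++++#++++++++--+####+......-+------------......-...........
204 .+##++++++++++++++++++
[... 463 characters left out ...]
--..................
216 ................---+#########+..............-------------------.................
218 .....................--..--+#+.............--------------------....-............
220 .........................................----------------------.................
222 .......--..............................-------------------------................
224 ......-----..................----....-------------------------------............
226 ....----------............-------------------+------------------------..........
228 .....--+++--------......------------------++----------------------------........
230 .........-++++++++++++---------------------------------------------++++---......
```

Run:
```python
from h import *
b=np.load('bed2.npz');w=cap('wrist','w12.png');q=r.sense();f=w['frame'].astype(int).sum(2)
W=lambda x,y,z:proj(w,[*(b['R']@[x,y]+b['t']),z]).round(1).tolist()
print('K',w['K'][0,0],'cam',w['t'].round(3),'tcp',q['tcp_pos'].round(4))
for y in(-.19,-.17,-.15):
    L=W(.073,y,.042);Rr=W(-.073,y,.042);Ll=W(.073,y,.03);v=int(L[1]);print(y,L,Rr,Ll)
    if 0<=v<384:
        row=f[v];g=np.abs(np.diff(cv2.GaussianBlur(row.astype(np.float32)[None],(5,1),0)[0]));print('  edges',[(int(u),int(g[u])) for u in range(60,460) if g[u]>25 and g[u]==g[max(0,u-4):u+5].max()])
```

```text
K 310.63989830665906 cam [ 0.678 -0.161  0.206] tcp [ 0.6663 -0.092   0.0421]
-0.19 [119.8, 178.3] [389.9, 179.7] [128.7, 173.9]
  edges [(86, 84), (119, 33), (127, 148), (381, 85), (391, 31), (423, 67)]
-0.17 [123.7, 213.5] [385.7, 214.7] [132.0, 207.0]
  edges [(90, 88), (122, 35), (130, 137), (376, 87), (386, 37), (418, 61)]
-0.15 [127.3, 246.6] [381.9, 247.8] [135.2, 238.3]
  edges [(137, 80), (156, 50), (173, 59), (211, 138), (286, 72), (303, 71), (339, 130), (356, 120), (375, 80)]
```

```bash
python3 -m jog '{"delta_pos":[[0,0,-3],[0,0,0]],"rot":[[0,0,0],[0,0,0]],"grip":[60,60]}' | sed -n '2p;4p';  python3 -m jog '{"delta_pos":[[0,0,-3],[0,0,0]],"rot":[[0,0,0],[0,0,0]],"grip":[60,60]}'| sed -n '2p;4p'; python3 -m jog '{"delta_pos":[[0,0,-2],[0,0,0]],"rot":[[0,0,0],[0,0,0]],"grip":[60,60]}'| sed -n '2p;4p'; python3 -m jog '{"delta_pos":[[0,0,-2],[0,0,0]],"rot":[[0,0,0],[0,0,0]],"grip":[60,60]}'| sed -n '2p;4p'
```

```text
tcp_pos: [0.6661, -0.092, 0.0388]
wrist_force: [-0.9, 0.7, -0.2]
tcp_pos: [0.666, -0.092, 0.0356]
wrist_force: [-0.4, -0.7, -0.1]
tcp_pos: [0.6662, -0.092, 0.0339]
wrist_force: [-0.0, -0.3, 0.0]
tcp_pos: [0.6662, -0.092, 0.0319]
wrist_force: [-0.1, 0.1, 0.1]
```

```bash
python3 -m jog '{"delta_pos":[[0,0,-3],[0,0,0]],"rot":[[0,0,0],[0,0,0]],"grip":[60,60]}' | sed -n '2p;4p';  python3 -m jog '{"delta_pos":[[0,0,-3],[0,0,0]],"rot":[[0,0,0],[0,0,0]],"grip":[60,60]}'| sed -n '2p;4p'; python3 -m jog '{"delta_pos":[[0,0,-2],[0,0,0]],"rot":[[0,0,0],[0,0,0]],"grip":[60,60]}'| sed -n '2p;4p'
python3 - <<'E'
from h import *
q=r.sense();w=cap('wrist');c=cap('scene')
print('tcp in wrist',[proj(w,q['tcp_pos']+q['ee_rot']@[0,0,z]).round(0).tolist() for z in(.025,0,-.03)])
d=w['frame'].max(2)<45
for v in range(195,260,4): print(v,''.join('#' if d[v,u] else '.' for u in range(120,400,3)))
for n in ('s7.png',):
    f=cv2.imread('pics/'+n); g=f.max(2)<50
    t=np.array([.5983,.1606,.326]);dd=np.array([.518,-.572,-.636])
    print('c7 axis',[proj(c,t+k*dd).round(0).tolist() for k in(.025,0,-.025,-.05)])
    for v in range(150,182,2): print(v,''.join('#' if g[v,u] else '.' for u in range(260,340)))
E
```

```text
tcp_pos: [0.6668, -0.092, 0.0296]
wrist_force: [0.3, 0.3, 2.4]
tcp_pos: [0.6668, -0.0921, 0.0295]
wrist_force: [-3.9, 1.6, 13.4]
tcp_pos: [0.6668, -0.092, 0.0294]
wrist_force: [-7.9, 3.0, 21.8]
tcp in wrist [[255.0, 222.0], [255.0, 238.0], [255.0, 263.0]]
195 #..........................................................................................###
199 #..........................................................................................###
203 #..........................................................................................###
207 #..........................................................................................###
211 #..........................................................................................###
215 #.........................................................................................###.
219 #.........................................................................................###.
223 ############.............##......................................##..............#############
227 ############............######..................
[... 1571 characters left out ...]
#......#########....
166 .....................####################.....#########..########.###########...
168 ....................#################.............##....######################..
170 ....................############......................#########################.
172 .....................#######...................................##############...
174 ........................#.......................................#######.........
176 ................................................................###.............
178 ................................................................................
180 ................................................................................
```

```bash
python3 -m jog '{"delta_pos":[[0,0,7],[0,0,7],[0,0,0]],"rot":[[0,0,0],[0,0,0],[0,0,0]],"grip":[60,60,60]}'; python3 rem.py; python3 -m jog '{"delta_pos":[[-1.2,4.9,0],[-1.2,4.9,0],[-1.2,4.9,0],[-0.9,4.9,0],[-0.9,4.9,0],[-0.9,4.9,0],[-0.9,4.9,0],[-0.9,4.9,0],[-0.9,4.9,0]],"rot":[[0,0,0],[0,0,0],[0,0,0],[0,0,0],[0,0,0],[0,0,0],[0,0,0],[0,0,0],[0,0,0]],"grip":[60,60,60,60,60,60,60,60,60]}'; python3 rem.py
```

```text
time_s: 21.43
tcp_pos: [0.6674, -0.0921, 0.0398]
ee_rot: [[0.187, -0.982, 0.004], [-0.982, -0.187, 0.0], [0.001, -0.004, -1.0]]
wrist_force: [0.7, 0.5, 1.0]
gripper_width: 0.602
rot left [-0.01  0.23 -0.26]
tcp in bed mm [   1.1 -156. ] 0.03975757866077002 F bed [0.8 0.4]
time_s: 22.18
tcp_pos: [0.6573, -0.0478, 0.0382]
ee_rot: [[0.187, -0.982, 0.001], [-0.982, -0.187, -0.0], [0.001, -0.001, -1.0]]
wrist_force: [0.3, -2.0, -0.9]
gripper_width: 0.6
rot left [ 0.02  0.06 -0.25]
tcp in bed mm [  -0.8 -110.6] 0.03823686054202484 F bed [-0. -2.]
```

```bash
python3 -m jog '{"delta_pos":[[-0.9,4.9,0],[-0.9,4.9,0],[-0.9,4.9,0],[-0.9,4.9,0],[-0.9,4.9,0],[-0.9,4.9,0],[-0.9,4.9,0],[-0.9,4.9,0],[-0.9,4.9,0]],"rot":[[0,0,0],[0,0,0],[0,0,0],[0,0,0],[0,0,0],[0,0,0],[0,0,0],[0,0,0],[0,0,0]],"grip":[60,60,60,60,60,60,60,60,60]}' >/dev/null; python3 rem.py; python3 -m jog '{"delta_pos":[[-0.4,2,0],[-0.4,2,0],[-0.4,2,0]],"rot":[[0,0,0],[0,0,0],[0,0,0]],"grip":[60,60,60]}' >/dev/null; python3 rem.py; python3 -m jog '{"delta_pos":[[-0.4,2,0],[-0.4,2,0]],"rot":[[0,0,0],[0,0,0]],"grip":[60,60]}' >/dev/null; python3 rem.py
```

```text
rot left [-0.01  0.06 -0.24]
tcp in bed mm [ -0.7 -65.4] 0.0382500885431465 F bed [ 0.2 -2. ]
rot left [-0.01  0.06 -0.25]
tcp in bed mm [ -0.7 -59.6] 0.03825447023214164 F bed [ 0.7 -1.3]
rot left [-0.01  0.06 -0.23]
tcp in bed mm [ -0.8 -55.7] 0.03826172625351938 F bed [ 0.5 -1.6]
```

Steady sliding friction of about 2 N; now I step slowly until the stop is felt.

```bash
python3 -m jog '{"delta_pos":[[-0.4,2,0],[-0.2,1,0]],"rot":[[0,0,0],[0,0,0]],"grip":[60,60]}' >/dev/null; python3 rem.py|tail -1; python3 -m jog '{"delta_pos":[[-0.3,1.5,0],[0,0,0]],"rot":[[0,0,0],[0,0,0]],"grip":[60,60]}' >/dev/null; python3 rem.py|tail -1;  python3 -m jog '{"delta_pos":[[-0.3,1.5,0],[0,0,0]],"rot":[[0,0,0],[0,0,0]],"grip":[60,60]}' >/dev/null; python3 rem.py|tail -1; python3 -m jog '{"delta_pos":[[-0.3,1.5,0],[0,0,0]],"rot":[[0,0,0],[0,0,0]],"grip":[60,60]}' >/dev/null; python3 rem.py|tail -1
```

```text
tcp in bed mm [ -0.8 -52.5] 0.03825410929518052 F bed [ 0.4 -3. ]
tcp in bed mm [ -0.9 -50.9] 0.038282033997712066 F bed [ 0.2 -1.3]
tcp in bed mm [ -1.3 -50.4] 0.03833684228980275 F bed [-0.4 -4.1]
tcp in bed mm [ -1.8 -50.2] 0.03838789775271504 F bed [-0.6 -9.2]
```

```bash
python3 -m jog '{"delta_pos":[[0.5,-2.5,0],[0.9,-5,0],[2,-10,0],[4,-20,0],[0,0,30],[0,0,40],[0,0,40],[0,0,40],[0,0,0],[0,0,0]],"rot":[[0,0,0],[0,0,0],[0,0,0],[0,0,0],[0,0,0],[0,0,0],[0,0,0],[0,0,0],[0,0,0],[0,0,0]],"grip":[60,60,60,60,60,60,60,60,60,60]}'; python3 -m jog '{"delta_pos":[[0,-35,0],[0,-35,0],[0,-35,0],[0,-35,0],[0,0,0],[0,0,0]],"rot":[[0,0,0],[0,0,0],[0,0,0],[0,0,0],[0,0,0],[0,0,0]],"grip":[60,60,60,60,60,60]}'
python3 - <<'E'
from h import *
c=cap('scene','s13.png');t=cap('top','t13.png');b=np.load('bed2.npz')
g=lambda f:cv2.cvtColor(cv2.imread('pics/'+f),cv2.COLOR_BGR2GRAY)
def match(a,z,u,v,w,h,m=30):
    r_=cv2.matchTemplate(z[v-m:v+h+m,u-m:u+w+m],a[v:v+h,u:u+w],cv2.TM_CCOEFF_NORMED);_,s,_,l=cv2.minMaxLoc(r_);return l[0]-m,l[1]-m,round(s,2)
a,z=g('s7.png'),g('s13.png')
print('panel shift px',match(a,z,252,230,26,24),match(a,z,270,225,18,20),'arm',match(a,z,203,180,45,30),'stone',match(a,z,220,125,28,35),'mallet',match(a,z,185,120,28,35))
P=lambda y:proj(c,[*(b['R']@[0,y]+b['t']),.055]);print('expected px for 68 mm',(P(.07)-P(.002)).round(1))
# top: -y edge of panel, luminance along the channel
B=lambda x,y:(lambda p:t['frame'][int(round(p[1])),int(round(p[0]))].astype(int).sum())(proj(t,[*(b['R']@[x,y]+b['t']),.05]))
for x in(-.03,.0,.03): print(x,[int(B(x,y/1e3)) for y in range(-130,0,4)])
for x in(-.03,.0,.03): print('stop',x,[int(B(x,y/1e3)) for y in range(120,200,4)])
a,z=g('top0.png'),g('t13.png');print('gouge',match(a,z,110,210,22,95,20),'stone',match(a,z,348,233,50,70,20),'mallet',match(a,z,382,208,55,40,20))
E
```

```text
time_s: 24.85
tcp_pos: [0.6551, -0.0238, 0.1923]
ee_rot: [[0.187, -0.982, 0.009], [-0.982, -0.187, 0.002], [-0.0, -0.009, -1.0]]
wrist_force: [-0.0, -0.5, -1.0]
gripper_width: 0.602
time_s: 25.35
tcp_pos: [0.6522, -0.1657, 0.1862]
ee_rot: [[0.183, -0.983, -0.002], [-0.983, -0.183, 0.001], [-0.001, 0.002, -1.0]]
wrist_force: [-0.1, 0.1, 0.0]
gripper_width: 0.603
panel shift px (20, 10, 0.56) (5, 2, 0.7) arm (0, 0, 0.94) stone (0, 0, 1.0) mallet (-26, -11, 0.59)
expected px for 68 mm [18.8  9.7]
-0.03 [508, 574, 605, 618, 635, 646, 653, 660, 665, 669, 667, 666, 664, 666, 662, 660, 653, 648, 643, 633, 628, 601, 590, 556, 540, 517, 471, 449, 380, 352, 365, 554, 562]
0.0 [568, 586, 627, 634, 640, 656, 660, 664, 667, 669, 667, 665, 666, 663, 658, 650, 647, 631, 624, 598, 584, 563, 543, 516, 459, 435, 402, 372, 333, 307, 313, 333, 330]
0.03 [613, 624, 633, 650, 658, 663, 665, 667, 667, 667, 663, 664, 652, 647, 644, 629, 625, 608, 593, 574, 550, 532, 488, 469, 416, 389, 338, 344, 345, 268, 261, 342, 341]
stop -0.03 [544, 543, 407, 240, 276, 323, 324, 325, 332, 332, 326, 325, 335, 331, 331, 327, 153, 148, 140, 141]
stop 0.0 [519, 355, 316, 318, 317, 325, 265, 244, 252, 295, 315, 308, 160, 157, 316, 331, 167, 156, 158, 150]
stop 0.03 [337, 339, 345, 345, 340, 337, 215, 248, 315, 336, 339, 337, 337, 338, 337, 234, 146, 154, 147, 155]
gouge (0, 0, 0.55) stone (0, 0, 0.54) mallet (0, 0, 1.0)
```

```bash
python3 -m jog '{"delta_pos":[[0,0,40],[0,0,40],[0,0,40],[0,0,40],[0,-40,0],[0,-40,0],[0,-40,0],[0,-40,0],[0,0,0],[0,0,0]],"rot":[[0,0,0],[0,0,0],[0,0,0],[0,0,0],[0,0,0],[0,0,0],[0,0,0],[0,0,0],[0,0,0],[0,0,0]],"grip":[60,60,60,60,60,60,60,60,60,60]}'
python3 - <<'E'
from h import *
c=cap('scene','s14.png');t=cap('top','t14.png');b=np.load('bed2.npz')
g=lambda f:cv2.cvtColor(cv2.imread('pics/'+f),cv2.COLOR_BGR2GRAY)
def match(a,z,u,v,w,h,m=30):
    r_=cv2.matchTemplate(z[v-m:v+h+m,u-m:u+w+m],a[v:v+h,u:u+w],cv2.TM_CCOEFF_NORMED);_,s,_,l=cv2.minMaxLoc(r_);return l[0]-m,l[1]-m,round(s,2)
a,z=g('s7.png'),g('s14.png')
print('panel',match(a,z,252,230,26,24),match(a,z,255,215,25,25),'arm',match(a,z,203,180,45,30),'stone',match(a,z,220,125,28,35),'mallet',match(a,z,185,120,28,35),'gouge',match(a,z,362,215,50,52))
def B(x,y,z=.05):
    p=proj(t,[*(b['R']@[x,y]+b['t']),z]);return int(t['frame'][int(round(p[1])),int(round(p[0]))].astype(int).sum())
for x in(-.03,0,.03): print('-y edge',x,[B(x,y/1e3) for y in range(-70,-10,3)])
a,z=g('top0.png'),g('t14.png');print('glyph',match(a,z,238,130,30,28,35),'gouge',match(a,z,114,213,14,90,20),'stone',match(a,z,355,243,34,50,20),'mallet',match(a,z,385,212,48,32,20))
P=lambda y:proj(t,[*(b['R']@[0,y]+b['t']),.055]);print('expected top px',(P(.07)-P(.002)).round(1))
E
```

```text
time_s: 26.28
tcp_pos: [0.6532, -0.3244, 0.3464]
ee_rot: [[0.185, -0.983, -0.001], [-0.983, -0.185, 0.001], [-0.002, 0.001, -1.0]]
wrist_force: [1.0, 0.1, 0.8]
gripper_width: 0.599
panel (21, 10, 0.54) (-11, -6, 0.87) arm (0, 0, 0.81) stone (0, 0, 1.0) mallet (0, 0, 1.0) gouge (0, 0, 0.41)
-y edge -0.03 [563, 560, 561, 559, 559, 560, 560, 558, 559, 558, 410, 541, 549, 550, 544, 545, 556, 549, 548, 543]
-y edge 0 [330, 337, 331, 333, 331, 333, 334, 336, 333, 328, 259, 335, 469, 497, 495, 502, 511, 519, 523, 496]
-y edge 0.03 [343, 341, 342, 345, 347, 344, 339, 345, 343, 345, 345, 315, 330, 330, 335, 335, 327, 327, 310, 255]
glyph (-24, 4, 0.45) gouge (0, 0, 0.66) stone (1, 2, 0.46) mallet (0, 0, 1.0)
expected top px [-24.3   3.9]
```

```bash
python3 -m jog '{"delta_pos":[[0,0,0],[0,0,0],[0,0,0],[0,0,0],[0,0,0],[0,0,0]],"rot":[[0,0,0],[0,0,0],[0,0,0],[0,0,0],[0,0,0],[0,0,0]],"grip":[60,60,60,60,60,60]}' | tail -2; python3 -c "
from station import finish_job
print(finish_job())"
```

```text
wrist_force: [-0.4, -0.9, -0.2]
gripper_width: 0.601
the job is handed in; nothing more can be done
None
```

I handed the job in at about 27 s on the robot's clock. My last measurements had the hold-down arm up on its rest and the panel home against the end stop. `finish_job` gives no verdict, so the result rests on the checks below.

**Arm:** I pushed the crossbar up from below with the closed fingers, following its arc to about 1.1 rad. It then swung on by itself. In the scene picture its ends matched 1.65 rad, and after the panel push it had not moved in the images.

**Panel:** I pushed its free end with two fingers. Sliding took about 2 N, and the force rose to about 9 N where the stop was expected. I then backed off and raised the tool clear. In the last top picture:
- The panel's -y edge was at bed y about -40 mm, which is home.
- Its pattern had moved by exactly the pixels expected for 68 mm.

**Failures and disagreements:**
- **First push missed:** the fingers passed over the panel without touching it. A gentle press on the bed floor (about 22 N) showed the fingertips ending at about the reported TCP, at 60 % opening, not 25 mm ahead of it as stated. I lowered the tool and pushed again.
- **Straight forward tilt not reachable:** joint 3, 5 and 6 limits stopped it at the crossbar, so I pushed with a sideways-tilted tool on the bar's +y half.
- **Bystanders:** the mallet matched its earlier position exactly. The stone did too in the scene view, but in the top view it gave a poor match, 1–2 px off. The gouge showed no shift but matched weakly. I put the weak matches down to shadows; the fingers never worked near either.
- **Not measured:** the panel's flatness and sideways position. I had used all 12 picture views, so the last checks were by pixel numbers only.

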